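Weigh two sconce castings and hang the heavier one

TASK

Find out which of the two brass sconce plates is the heavier by setting them on opposite pans of the blue balance and letting go until the beam comes to rest. Then hang the heavier plate on the screw of the sloping wooden board, wide hole over the screw head and slid fully down the slope so that the screw neck sits at the end of the narrow slot, boss outward and flat on the board. Leave the lighter plate lying on its pan and do not knock the cork, drip pan, knop or wooden block about.

Things in the scene. Friction and masses are not known exactly. Their poses are not given: they have to be found in the camera images.
- plate_a: cast brass sconce plate, 84 to 168 g (hidden), on its flat back; both look alike. Origin: centre of its back under the boss; z = out of the front. Square boss 24 x 24 mm there, faces along x, y, top 35 mm over the back. Plate 5 mm thick (8 mm within 16 mm of the origin), 64 mm wide; rounded end at x = -42 mm, keyhole end, 48 mm wide, at x = +58 mm. Mass centre within 8 mm of origin
- plate_b: cast brass sconce plate, 84 to 168 g (hidden), on its flat back; both look alike. Origin: centre of its back under the boss; z = out of the front. Square boss 24 x 24 mm there, faces along x, y, top 35 mm over the back. Plate 5 mm thick (8 mm within 16 mm of the origin), 64 mm wide; rounded end at x = -42 mm, keyhole end, 48 mm wide, at x = +58 mm. Mass centre within 8 mm of origin
- plate_a_slot (a point): point on plate_a's back at the end of its keyhole (x = +43.5 mm, y = 0 of the plate; axes as the plate), which lies on the screw's axis when fully hung. The keyhole goes through: wide hole 19 mm across (corners cut) centred at plate x = +26 mm, from there a slot 8 mm wide runs on to plate x = +46 mm
- plate_b_slot (a point): the same point of plate_b, whose keyhole is the same
- balance: blue equal-arm balance (fixed), base 92 x 215 x 20 mm; origin under its centre; beam along y, pans at y = +100 and -100 mm. Between the pans, on its far (+x) side, stands a white scale with a red pointer, to 127 mm height, 74 mm wide. The pans stay level as the beam tips: where a plate lies on its pan does not matter
- beam (a joint): tilt of the balance beam, rad: 0 level; positive = left (+y) pan up, right pan down (right load heavier); stops at -0.14 and +0.14 (14 mm up or down at a pan). An empty balance comes back to level; one plate takes its pan to the stop; a difference of 5 percent or more takes the beam to a stop, at rest within 2.5 s
- pan_left: left (+y) pan, round, 92 mm wide with a rubber top 86 mm wide; origin on its pivot, at 46 mm over the table when level; the top is 20 mm above the origin
- pan_right: right (-y) pan, the same as the left
- screw (a point): steel screw in the sloping wooden board (fixed): where its axis meets the board's face; z = out of the board along the screw, 40 degrees from vertical; x = up the slope; y across. Neck 5 mm thick; round head 11 mm across, 8.2 to 11.6 mm over the face. The face reaches 38 mm up, 118 mm down the slope and 60 mm to either side; a hung plate's back lies on it
- board (a joint): slight springing of the sloping board on its stiff rubber buffers, m: 0 unloaded, negative = straight down, 0.25 mm for each newton on it, stops at 4 mm; at rest it tells the hung plate's weight to the judge
- cork: bystander (loose): brown cork, 24 mm across, 25 mm tall; origin under its centre
- drip_pan: bystander (loose): brass drip pan, 47 mm across, 44 mm tall; origin under its centre
- knop: bystander (loose): turned brass knop, 36 mm across, 49 mm tall; origin under its centre
- wood_block: bystander (loose): beech block, 32 x 42 x 20 mm; origin under its centre

How it is judged:
By the outcome, as a careful person would: the job done as asked, in the order asked, and still so for the second after the job is handed in, with the robot touching nothing.
It also fails if it takes over 70 s, if anything falls off the work surface, if the arm or the gripper's body presses on something with over 40 N, if the wrist force passes 120 N, or if a joint passes its speed limit or range.

ROBOT

A 6-joint arm with a two-finger parallel gripper is mounted at the origin on a cart in front of the work surface, level with it; the furniture and walls round the work are solid. World frame = base frame: x ahead of the robot, y to its left, z up, the work surface at z = 0. Lengths are in m, angles in rad, forces in N, time in s.
With the tool pointing down it reaches from about 0.2 to 0.875 m from the base axis. Payload 3.4 kg.
Tool frame: the origin (TCP) lies at the very end of the fingers, on their centre line; the grasp point (between the pads) lies behind it (robot.grip_depth is the z of the grasp point in the tool frame, in m); z points along the fingers, y is the line along which they close (so a half turn about z gives the same grasp; the last joint's range is limited). The gripper opens to 94 mm and grips with 3 to 60 N. Pads are 16 mm wide; open, the fingers measure 119 mm over their backs; the gripper's body (75 mm by 177 mm) begins 78 mm behind the grasp point.
Start: joints at [1.044, 0.276, 1.505, -0, 1.361, -0.121], TCP at [0.227, 0.528, 0.205] pointing down, gripper open.
Joint ranges: [-2.89, 2.89], [-0.75, 2.08], [0.22, 2.7], [-1.18, 4.32], [0.11, 2.71], [-2.7, 2.7]. Speed limits (rad/s): [2.57, 2.57, 3.14, 3.14, 3.14, 3.14].

INTERFACE

Orientations are given as a unit quaternion [w, x, y, z].
In Python, from plant import robot gives the robot as it stands.
- The arm moves only by the shell command python3 -m pendant 'ROWS'. ROWS is JSON, a list of rows, each an object with "rotation": the turn, a rotation vector about the tool's x, y, z as a fraction of full scale, a list of three; "travel": the shift along the tool's x, y, z as a fraction of full scale, a list of three; "jaw": the finger opening in mm, from 0 to 94. A call has 1 to 8 rows; each row is the pose to reach, as a shift and turn from the pose commanded when the call began, along the tool's axes at that moment; what a row does not reach only later rows make up. Full scale, the value 1, is 150 mm for a shift and 1.5 rad for a turn. A row lasts 1/10 s, in which the tool goes at most 50 mm and 8.59 degrees, less where a joint would pass 70% of its speed; a pose out of reach is approached as far as the arm can. A call with a number of a shift or a turn outside -1 to 1 is refused whole. A call with a gripper value outside its range is refused whole. The fingers move at their own pace and stop on an object; the grip force is fixed at half the most. Time passes only in rows, so rows that repeat a pose let the fingers close. It gives the time, the measured TCP pose, the force, the opening and the grip force at its end, in the units of the state.
- robot.get_state(): the state, without advancing time (a new reading comes with each control period).
- robot.grab_frame(name): name is "scene" or "top" or "wrist"; returns a dict with "pixels" (480x640x3 uint8, red, green, blue), "intrinsics" (3x3 intrinsics, pixels), "k1" (the pictures are not rectified: a ray, as slopes to the right and down, at radius r is drawn at 1 + k1 r^2 times it, then the intrinsics apply), "extrinsics" (4x4, takes a point from camera to world coordinates); the wrist camera has in their place "T_tool_cam" (4x4, takes a point from camera to tool coordinates, whose origin is the TCP and whose axes are the flange's). Camera axes: x right, y down, z forward; pixel columns grow to the right and rows downward; lengths in m; the calibration is good to about 2 mm. A picture is of the moment at which its call begins: read the wrist's pose just before it. There is no depth.
- robot.finish_job(): hands the job in; it is judged then, once.
The state is a dict: "clock": time; "joints": joint angles; "joint_velocities": joint speeds; "tau": joint torques, N m; "tcp_pos": TCP position; "tool_rot": TCP orientation; "force": force on the tool from outside, world axes, zero at the start; "torque": the same for the moment, N m; "opening": finger opening in m; "gripper_force": force on a finger pad.
Only numpy, scipy, OpenCV 4.12 (cv2) and the standard library are available. Lean on these libraries where they do the work, as an engineer would, in place of code of your own. Each camera call takes 0.05 s, during which the arm holds its last target. There are 200 camera calls.

## Working session

There is one attempt and no reset: what is moved stays moved. The work goes in short steps, Python scripts to look and compute and a shell command to move; the robot and the scene stay as the last step left them, time stands still between calls to the robot, and variables do not carry over. Pictures are saved under pics/ and viewed, at most 10 in all, crops included, and the job is handed in when it is done.

```bash
mkdir -p pics; ls; python3 - <<'E'
from plant import robot
import cv2,numpy as np,pickle
s=robot.get_state();print(s['clock'],s['tcp_pos'],s['tool_rot'],robot.grip_depth,s['force'])
d={}
for n in("scene","top","wrist"):
    f=robot.grab_frame(n);d[n]=f;cv2.imwrite(f'pics/{n}0.png',f['pixels'][:,:,::-1]);print(n,f['intrinsics'],f['k1'],f.get('extrinsics',f.get('T_tool_cam')))
pickle.dump(d,open('f0.pkl','wb'))
E
```

```text
pics
0.0 [0.22674852 0.52782005 0.2046414 ] [-2.59545776e-04  2.01503549e-01  9.79487406e-01 -8.20887257e-04] -0.0188 [-1.39467433  0.01958812  0.04256331]
scene [[586.5275641    0.         322.49257445]
 [  0.         586.5275641  247.67357336]
 [  0.           0.           1.        ]] -0.03589428818768146 [[-0.55244428 -0.65239272  0.51883433 -0.17184215]
 [-0.83354324  0.42990203 -0.3469725   0.53175063]
 [ 0.0033144  -0.62415382 -0.78129446  1.13012781]
 [ 0.          0.          0.          1.        ]]
top [[509.00041794   0.         318.70332377]
 [  0.         509.00041794 243.49866793]
 [  0.           0.           1.        ]] 0.018303091595419534 [[ 0.00677441 -0.99955322  0.02911141  0.49185209]
 [-0.99996353 -0.00662005  0.00539572  0.04387058]
 [-0.00520059 -0.0291469  -0.99956161  1.04126946]
 [ 0.          0.          0.          1.        ]]
wrist [[404.22298707   0.         323.04716546]
 [  0.         404.22298707 246.89035545]
 [  0.           0.           1.        ]] 0.010743902914258825 [[ 3.04520209e-04 -9.59100630e-01 -2.83065169e-01  8.32039783e-02]
 [ 9.99999819e-01  4.39058104e-04 -4.11851273e-04 -6.62974559e-04]
 [ 5.19288871e-04 -2.83064992e-01  9.59100589e-01 -1.79801884e-01]
 [ 0.00000000e+00  0.00000000e+00  0.00000000e+00  1.00000000e+00]]
```

View pics/top0.png

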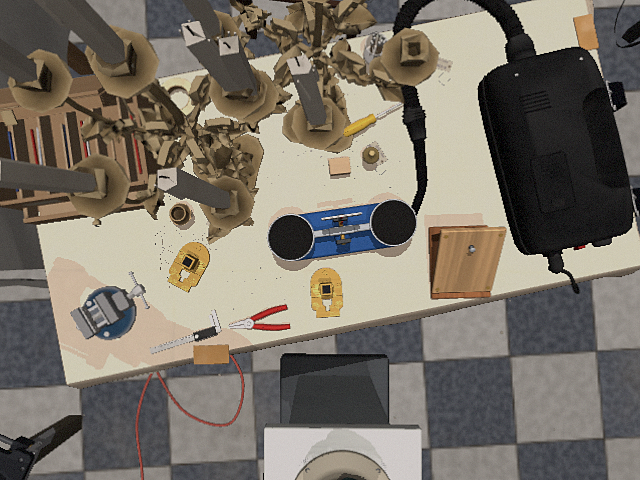

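View pics/scene0.png

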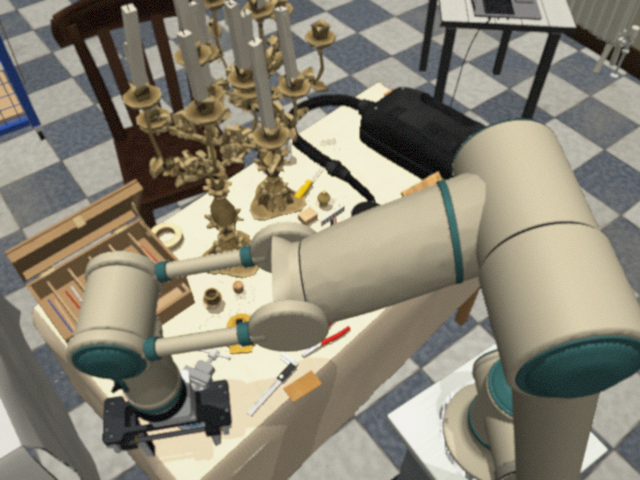

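The top view shows plate 1 near (187,265), plate 2 near (325,292), pans at (292,237) and (393,222), and the screw near (471,250). The candelabra stands close to the left of the balance. The scene view is mostly blocked by the arm. I'll enlarge the regions I need.

```bash
python3 - <<'E'
import cv2,pickle,numpy as np
p=pickle.load(open('f0.pkl','rb'))['top']['pixels'][:,:,::-1]
def c(x,y,w,h,s):return cv2.resize(p[y:y+h,x:x+w],None,fx=s,fy=s,interpolation=cv2.INTER_CUBIC)
a=np.hstack([c(150,225,80,80,5),c(285,255,80,80,5)])
b=np.vstack([a, np.hstack([c(260,190,165,80,2.5)[:200],c(420,215,100,100,2)[:, :]])[:, :800] if 0 else np.zeros((0,800,3),np.uint8)])
cv2.imwrite('pics/c1.png',a)
m=c(255,185,265,120,3);cv2.imwrite('pics/c2.png',m)
E
```

```text
(no output)
```

View pics/c1.png

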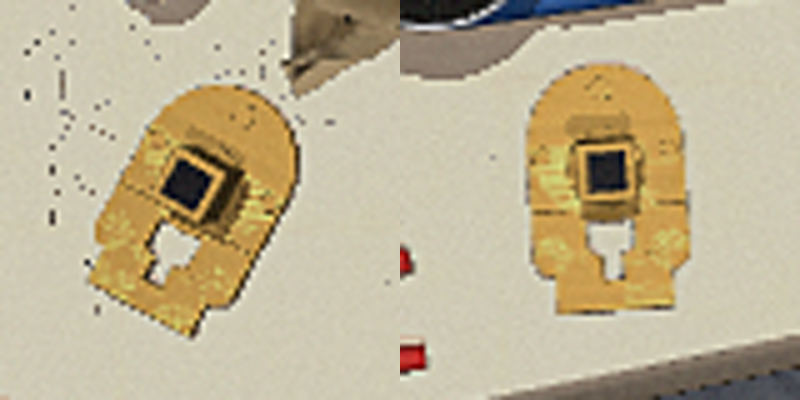

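View pics/c2.png

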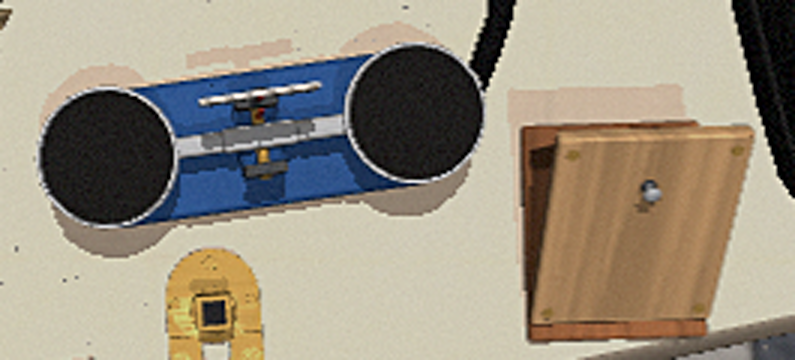

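The crops put the boss tops at about (187.0,261.0) and (326.0,289.0), with both keyhole ends facing the robot. The pan centres are at about (290.3,237.0) and (393.3,222.3), and the screw head is near (471,248.5). Next I'll work out positions.

```bash
cat > h.py <<'E'
import numpy as np,cv2,pickle,sys
from scipy.spatial.transform import Rotation as R
from scipy.optimize import least_squares
def q2R(q): return R.from_quat([q[1],q[2],q[3],q[0]]).as_matrix()
def ray(f,uv,T=None):
    T=f['extrinsics'] if T is None else T;K=f['intrinsics']
    d=cv2.undistortPoints(np.array([[uv]],float),K,np.array([f['k1'],0,0,0.]))[0,0]
    return T[:3,3],T[:3,:3]@np.array([*d,1])
def onz(f,uv,z,T=None):
    o,d=ray(f,uv,T);return o+d*(z-o[2])/d[2]
def proj(f,P,T=None):
    T=f['extrinsics'] if T is None else T
    p=(np.atleast_2d(P)-T[:3,3])@T[:3,:3];s=p[:,:2]/p[:,2:];s=s*(1+f['k1']*(s**2).sum(1,keepdims=True))
    K=f['intrinsics'];return s*[K[0,0],K[1,1]]+K[:2,2]
def downR(yaw):  # tool down, tool y (closing) at world yaw (rad)
    z=np.array([0,0,-1.]);y=np.array([np.cos(yaw),np.sin(yaw),0]);return np.c_[np.cross(y,z),y,z]
def rel(pos,Rm,p0,R0):
    t=R0.T@(np.array(pos)-p0);r=R.from_matrix(R0.T@Rm).as_rotvec()
    print('travel',np.round(t/.15,3),'rotation',np.round(r/1.5,3))
def wristT(f,s):
    T=np.eye(4);T[:3,:3]=q2R(s['tool_rot']);T[:3,3]=s['tcp_pos'];return T@f['T_tool_cam']
E
python3 - <<'E'
from h import *
d=pickle.load(open('f0.pkl','rb'));t=d['top'];sc=d['scene']
def oc(off,s,uv):return [off[i]+(uv[i]+.5)/s-.5 for i in(0,1)]
for n,o,b,e,r in(('p1',(150,225),(187,182),(142,307),(232,88)),('p2',(285,255),(207,172),(216,309),(203,62))):
    B=onz(t,oc(o,5,b),.035);E=onz(t,oc(o,5,e),.005);Q=onz(t,oc(o,5,r),.005);v=E-Q;u=v/np.linalg.norm(v)
    print(n,B,'len',np.linalg.norm(v),'yaw',np.degrees(np.arctan2(v[1],v[0])),'origin from ends',Q+.042*u)
c=lambda uv:oc((255,185),3,uv)
L=onz(t,c((107,157)),.066);Rr=onz(t,c((416,113)),.066);print('pans',L,Rr,np.linalg.norm(L-Rr),np.degrees(np.arctan2(*(L-Rr)[1::-1])))
uv=np.array([c(q) for q in((557,127),(755,127),(709,325),(535,320),(649,191))])
def fr(p):
    az=p[3];up=np.array([np.cos(az)*np.cos(np.radians(40)),np.sin(az)*np.cos(np.radians(40)),np.sin(np.radians(40))])
    y=np.array([-np.sin(az),np.cos(az),0]);return np.c_[up,y,np.cross(up,y)]
loc=np.array([[.038,.06,0],[.038,-.06,0],[-.118,-.06,0],[-.118,.06,0],[0,0,.0116]])
f=lambda p:(proj(t,p[:3]+loc@fr(p).T)-uv).ravel()
r=least_squares(f,[.5,-.25,.1,0]);print('screw',r.x,np.degrees(r.x[3]),r.fun.round(1))
for nm,px in(('Atip',(165,178)),('Acup',(225,205)),('Ctip',(295,62)),('Ccup',(317,125)),('Btip',(0,172)),('Bcup',(97,187))):
    print(nm,[(h,onz(t,px,h)[:2].round(2).tolist(),proj(sc,onz(t,px,h))[0].round().astype(int).tolist()) for h in(.3,.4,.5,.6)])
E
```

```text
p1 [0.48483799 0.30931699 0.035     ] len 0.09598362088577914 yaw 158.4397313676887 origin from ends [0.48396248 0.31490139 0.005     ]
p2 [0.43147875 0.03430367 0.035     ] len 0.10017922341092399 yaw -176.61975429050014 origin from ends [0.43237634 0.03345111 0.005     ]
pans [0.53236537 0.10363409 0.066     ] [ 0.56179241 -0.09364964  0.066     ] 0.19946634683407782 98.48374819476344
screw [ 0.51923156 -0.23127734  0.09875391  0.02805168] 1.6072430145997152 [ 0.2  1.7  1.2  0.3 -0.  -2.6 -2.6  0.2  1.   0.2]
Atip [(0.3, [0.61, 0.27], [211, 196]), (0.4, [0.59, 0.24], [222, 156]), (0.5, [0.58, 0.21], [235, 110]), (0.6, [0.56, 0.18], [250, 58])]
Acup [(0.3, [0.57, 0.19], [260, 190]), (0.4, [0.56, 0.17], [268, 151]), (0.5, [0.55, 0.15], [276, 106]), (0.6, [0.54, 0.13], [286, 54])]
Ctip [(0.3, [0.78, 0.08], [252, 115]), (0.4, [0.74, 0.08], [260, 85]), (0.5, [0.7, 0.07], [268, 50]), (0.6, [0.66, 0.07], [278, 9])]
Ccup [(0.3, [0.69, 0.05], [287, 132]), (0.4, [0.66, 0.05], [292, 100]), (0.5, [0.63, 0.05], [298, 63]), (0.6, [0.61, 0.05], [305, 20])]
Btip [(0.3, [0.61, 0.51], [91, 246]), (0.4, [0.6, 0.45], [112, 200]), (0.5, [0.58, 0.39], [137, 147]), (0.6, [0.56, 0.32], [165, 87])]
Bcup [(0.3, [0.59, 0.37], [167, 221]), (0.4, [0.58, 0.33], [182, 178]), (0.5, [0.57, 0.28], [199, 129]), (0.6, [0.55, 0.24], [219, 72])]
```

```bash
python3 - <<'E'
from h import *
d=pickle.load(open('f0.pkl','rb'));sc=d['scene'];t=d['top']
print([onz(sc,p,0)[:2].round(3) for p in((235,265),(275,208),(213,298),(238,286))], onz(t,(181,213),.04))
from plant import robot
s=robot.get_state();rel((.484,.311,.13),downR(np.radians(63.6)),s['tcp_pos'],q2R(s['tool_rot']))
E
```

```text
[array([0.65 , 0.235]), array([0.757, 0.06 ]), array([0.594, 0.323]), array([0.592, 0.259])] [0.579366   0.32115575 0.04      ]
travel [-2.147 -0.651  0.499] rotation [-0.001 -0.     0.037]
```

```bash
python3 -m pendant '[{"travel":[-0.7,-0.2,0.16],"rotation":[0,0,0.037],"jaw":50},{"travel":[-1,-0.3,0.24],"rotation":[0,0,0.037],"jaw":50},{"travel":[-1,-0.3,0.24],"rotation":[0,0,0.037],"jaw":50}]' | tail -3; python3 -m pendant '[{"travel":[-1,-0.3,0.24],"rotation":[0,0,0],"jaw":50},{"travel":[-1,-0.3,0.24],"rotation":[0,0,0],"jaw":50},{"travel":[-1,-0.3,0.24],"rotation":[0,0,0],"jaw":50},{"travel":[-1,-0.3,0.24],"rotation":[0,0,0],"jaw":50}]'; python3 - <<'E'
from h import *
from plant import robot
s=robot.get_state();print(s['clock'],s['tcp_pos'],s['joints'])
rel((.484,.311,.13),downR(np.radians(63.6)),s['tcp_pos'],q2R(s['tool_rot']))
E
```

```text
force: [0.8, -0.1, 0.3]
opening: 0.0734
gripper_force: 0.0
clock: 0.85
tcp_pos: [0.4561, 0.3236, 0.1343]
tool_rot: [-0.0, 0.231, 0.973, -0.001]
force: [-0.6, 0.1, -0.0]
opening: 0.0501
gripper_force: 0.0
0.85 [0.4560754  0.32362158 0.13429933] [ 0.49414296  0.30255377  1.65090119 -0.00220136  1.18996301 -0.61003492]
travel [-0.204  0.009  0.029] rotation [-0.002  0.    -0.003]
```

```bash
python3 -m pendant '[{"travel":[-0.204,0.009,0.03],"rotation":[0,0,0],"jaw":50},{"travel":[-0.204,0.009,0.03],"rotation":[0,0,0],"jaw":50}]' >/dev/null; python3 - <<'E'
from h import *
from plant import robot
s=robot.get_state();f=robot.grab_frame('wrist');pickle.dump((s,f),open('w1.pkl','wb'))
g=robot.grab_frame('scene')['pixels'];p=f['pixels']
m=np.hstack([cv2.resize(p,(480,360)),cv2.resize(g[0:360,50:370],(320,360))]);cv2.imwrite('pics/w1.png',m[:,:,::-1])
print(s['tcp_pos'],proj(f,np.array([[.4848,.3093,.035]]),wristT(f,s)))
E
```

```text
[0.48387442 0.31389741 0.13070755] [[318.99159955 253.11402399]]
```

View pics/w1.png

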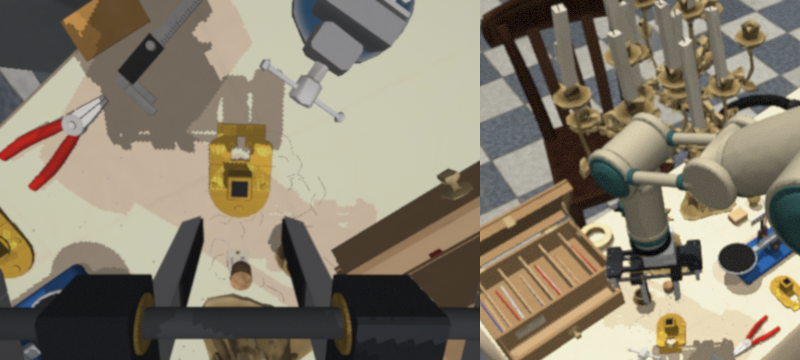

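The wrist view shows plate 1's boss top at full-frame pixel (318.7,250.7), against a prediction of (319,253), with its axis aligned to the tool. The scene view shows the wrist joint in front of the candles.

```bash
python3 - <<'E'
from h import *
from plant import robot
s,f=pickle.load(open('w1.pkl','rb'));print(onz(f,(318.7,250.7),.035,wristT(f,s)))
s=robot.get_state();print(s['clock'],s['tcp_pos'])
rel((.484,.3095,.012),downR(np.radians(63.6)),s['tcp_pos'],q2R(s['tool_rot']))
E
```

```text
[0.48309733 0.30992502 0.035     ]
1.15 [0.48086967 0.31523818 0.13110667]
travel [-0.037 -0.025  0.794] rotation [-0.    -0.001 -0.001]
```

```bash
python3 -m pendant '[{"travel":[0,0,0.4],"rotation":[0,0,0],"jaw":50},{"travel":[0,0,0.4],"rotation":[0,0,0],"jaw":50},{"travel":[0,0,0.4],"rotation":[0,0,0],"jaw":50}]'; python3 - <<'E'
from h import *
from plant import robot
s=robot.get_state();print(s['clock'],s['tcp_pos'])
rel((.4838,.3096,.012),downR(np.radians(63.6)),s['tcp_pos'],q2R(s['tool_rot']))
E
```

```text
clock: 1.45
tcp_pos: [0.4786, 0.315, 0.0699]
tool_rot: [-0.002, 0.228, 0.974, -0.002]
force: [-0.9, -0.7, 0.2]
opening: 0.0497
gripper_force: 0.0
1.45 [0.47857058 0.31495324 0.0698866 ]
travel [-0.048 -0.015  0.386] rotation [-0.003 -0.002  0.001]
```

```bash
python3 -m pendant '[{"travel":[-0.048,-0.015,0.1],"rotation":[0,0,0],"jaw":50},{"travel":[-0.048,-0.015,0.38],"rotation":[0,0,0],"jaw":50},{"travel":[-0.048,-0.015,0.38],"rotation":[0,0,0],"jaw":50},{"travel":[-0.048,-0.015,0.38],"rotation":[0,0,0],"jaw":50}]'; python3 - <<'E'
from h import *
from plant import robot
s=robot.get_state();print(s['clock'],s['tcp_pos'])
rel((.4838,.3096,.012),downR(np.radians(63.6)),s['tcp_pos'],q2R(s['tool_rot']))
E
```

```text
clock: 1.85
tcp_pos: [0.4868, 0.3104, 0.0156]
tool_rot: [-0.0, 0.228, 0.974, 0.0]
force: [-0.1, -0.4, 0.2]
opening: 0.0502
gripper_force: 0.0
1.85 [0.4867953  0.31041422 0.01556224]
travel [ 0.015 -0.014  0.024] rotation [ 0. -0.  0.]
```

```bash
python3 -m pendant '[{"travel":[0.01,-0.01,0.01],"rotation":[0,0,0],"jaw":50},{"travel":[0.01,-0.01,0.01],"rotation":[0,0,0],"jaw":50},{"travel":[0.01,-0.01,0.01],"rotation":[0,0,0],"jaw":10},{"travel":[0.01,-0.01,0.01],"rotation":[0,0,0],"jaw":10},{"travel":[0.01,-0.01,0.01],"rotation":[0,0,0],"jaw":10},{"travel":[0.01,-0.01,0.01],"rotation":[0,0,0],"jaw":10},{"travel":[0.01,-0.01,0.01],"rotation":[0,0,0],"jaw":10}]'; python3 - <<'E'
from h import *
from plant import robot
s=robot.get_state()
p,R0=s['tcp_pos'],q2R(s['tool_rot'])
rel((.482,.3096,.13),downR(np.radians(63.6)),p,R0)
rel((.48,.17,.13),downR(np.radians(98.5)),p,R0)
rel((.525,.10,.13),downR(np.radians(98.5)),p,R0)
E
```

```text
clock: 2.55
tcp_pos: [0.4851, 0.3093, 0.0132]
tool_rot: [0.0, 0.229, 0.974, 0.0]
force: [1.0, 0.3, 2.0]
opening: 0.0241
gripper_force: 29.7
travel [ 0.019 -0.007 -0.779] rotation [ 0.  0. -0.]
travel [-0.383 -0.846 -0.779] rotation [ 0.     0.    -0.406]
travel [-0.86  -1.131 -0.779] rotation [ 0.     0.    -0.406]
```

```bash
python3 -m pendant '[{"travel":[0,0,-0.3],"rotation":[0,0,0],"jaw":10},{"travel":[0,0,-0.6],"rotation":[0,0,0],"jaw":10},{"travel":[0,0,-0.78],"rotation":[0,0,0],"jaw":10},{"travel":[-0.15,-0.3,-0.78],"rotation":[0,0,-0.1],"jaw":10},{"travel":[-0.27,-0.6,-0.78],"rotation":[0,0,-0.2],"jaw":10},{"travel":[-0.383,-0.846,-0.78],"rotation":[0,0,-0.3],"jaw":10},{"travel":[-0.45,-0.9,-0.78],"rotation":[0,0,-0.406],"jaw":10},{"travel":[-0.5,-0.9,-0.78],"rotation":[0,0,-0.406],"jaw":10}]'; python3 - <<'E'
from h import *
from plant import robot
s=robot.get_state()
p,R0=s['tcp_pos'],q2R(s['tool_rot'])
rel((.525,.10,.13),downR(np.radians(98.5)),p,R0)
g=robot.grab_frame('scene')['pixels'];f=robot.grab_frame('top')['pixels']
m=np.hstack([g[0:400,100:480],f[80:480,150:530]]);cv2.imwrite('pics/s2.png',m[:,:,::-1])
E
```

```text
clock: 3.35
tcp_pos: [0.4911, 0.1525, 0.1297]
tool_rot: [-0.001, -0.074, 0.997, -0.0]
force: [0.3, 0.1, -1.3]
opening: 0.0241
gripper_force: 29.7
travel [-0.172 -0.379 -0.002] rotation [-0.    -0.001  0.   ]
```

View pics/s2.png

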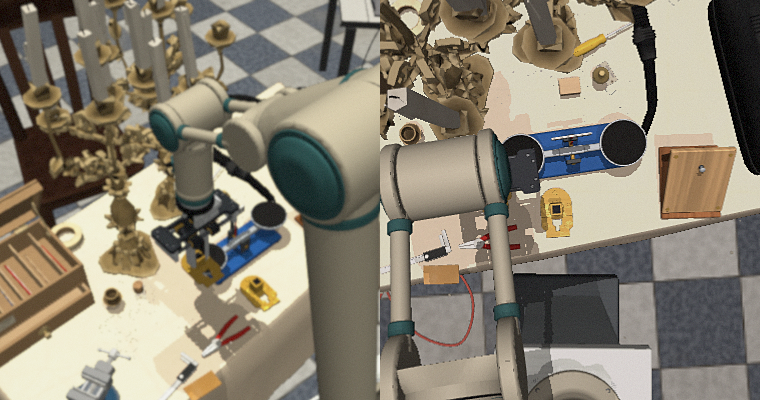

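```bash
python3 - <<'E'
from h import *
d=pickle.load(open('f0.pkl','rb'));sc=d['scene'];t=d['top']
# wrist barrel right/left end & candle cup, triangulate from both views
def tri(a,b):
    o1,d1=ray(t,a);o2,d2=ray(sc,b);A=np.c_[d1,-d2];x=np.linalg.lstsq(A,o2-o1,rcond=None)[0]
    p,q=o1+d1*x[0],o2+d2*x[1];return ((p+q)/2).round(3),np.linalg.norm(p-q).round(3)
print('cupA',tri((222,202),(274,128)),'tipA',tri((163,178),(257,42)))
print('wrist z',[(z,proj(sc,[.485,.154,z]).round(),proj(t,[.485,.154,z]).round()) for z in(.35,.4,.45,.5)])
E
```

```text
cupA (array([0.554, 0.156, 0.454]), np.float64(0.008)) tipA (array([0.555, 0.171, 0.628]), np.float64(0.005))
wrist z [(0.35, array([[295., 191.]]), array([[240., 263.]])), (0.4, array([[294., 172.]]), array([[234., 263.]])), (0.45, array([[293., 150.]]), array([[226., 264.]])), (0.5, array([[292., 128.]]), array([[218., 264.]]))]
```

```bash
python3 - <<'E'
import cv2,pickle,numpy as np
d=pickle.load(open('f0.pkl','rb'))
a=d['top']['pixels'][100:260,130:330];b=d['scene']['pixels'][0:280,120:340]
m=np.hstack([cv2.resize(a,(400,320),interpolation=cv2.INTER_CUBIC),cv2.resize(b,(400,509),interpolation=cv2.INTER_CUBIC)[:320]*1]) if 0 else None
A=cv2.resize(a,(375,300));B=cv2.resize(b,(424,540));M=np.zeros((540,800,3),np.uint8);M[:300,:375]=A;M[:,376:]=B
cv2.imwrite('pics/candle.png',M[:,:,::-1])
E
```

```text
(no output)
```

View pics/candle.png

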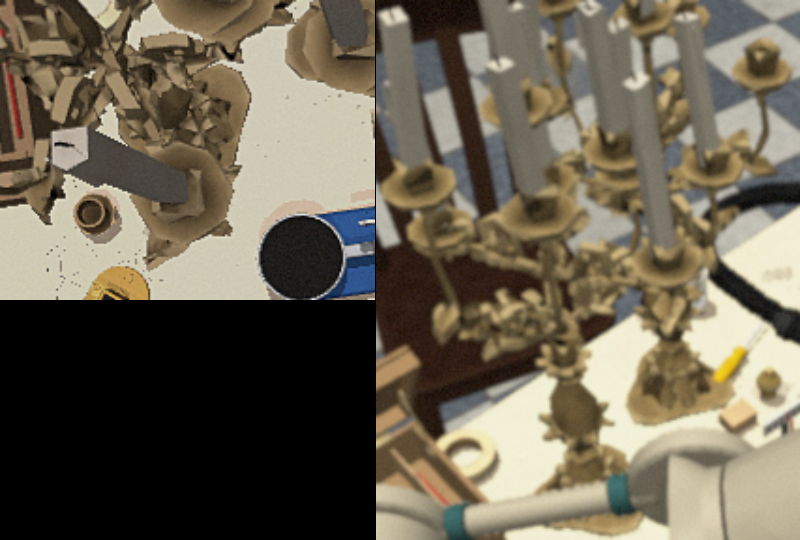

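The rosette of the nearest candle is at about (0.554, 0.156, 0.454), beside the left pan and in the way of the wrist barrel. So plate 1 goes upright to the right pan. Plate 2 will be gripped with a backward-leaning tool and set on the left pan.

```bash
python3 - <<'E'
from h import *
from plant import robot
s=robot.get_state();print(s['clock'],s['tcp_pos'])
p,R0=s['tcp_pos'],q2R(s['tool_rot'])
for q in((.43,.13,.13),(.43,.01,.13),(.43,-.09,.13),(.559,-.094,.13)):rel(q,downR(np.radians(98.5)),p,R0)
E
```

```text
3.45 [0.49244293 0.15387194 0.12969634]
travel [ 0.435 -0.097 -0.002] rotation [-0.     0.    -0.002]
travel [ 0.551 -0.889 -0.002] rotation [-0.     0.    -0.002]
travel [ 0.648 -1.548 -0.002] rotation [-0.     0.    -0.002]
travel [-0.199 -1.699 -0.002] rotation [-0.     0.    -0.002]
```

```bash
python3 -m pendant '[{"travel":[0.3,-0.03,0],"rotation":[0,0,0],"jaw":10},{"travel":[0.435,-0.097,0],"rotation":[0,0,0],"jaw":10},{"travel":[0.5,-0.4,0],"rotation":[0,0,0],"jaw":10},{"travel":[0.54,-0.7,0],"rotation":[0,0,0],"jaw":10},{"travel":[0.58,-0.99,0],"rotation":[0,0,0],"jaw":10}]'>/dev/null;  python3 -m pendant '[{"travel":[0.05,-0.3,0],"rotation":[0,0,0],"jaw":10},{"travel":[0.07,-0.6,0],"rotation":[0,0,0],"jaw":10},{"travel":[-0.2,-0.65,0],"rotation":[0,0,0],"jaw":10},{"travel":[-0.5,-0.7,0],"rotation":[0,0,0],"jaw":10},{"travel":[-0.7,-0.71,0],"rotation":[0,0,0],"jaw":10},{"travel":[-0.76,-0.71,0.05],"rotation":[0,0,0],"jaw":10},{"travel":[-0.76,-0.71,0.1],"rotation":[0,0,0],"jaw":10},{"travel":[-0.76,-0.71,0.1],"rotation":[0,0,0],"jaw":10}]'; python3 - <<'E'
from h import *
from plant import robot
s=robot.get_state();print(s['clock'],s['tcp_pos'],s['joints'][5])
p,R0=s['tcp_pos'],q2R(s['tool_rot'])
for q in((.559,-.094,.13),(.559,-.094,.079)):rel(q,downR(np.radians(98.5)),p,R0)
E
```

```text
clock: 4.75
tcp_pos: [0.553, -0.0922, 0.1128]
tool_rot: [-0.003, -0.074, 0.997, 0.001]
force: [-0.8, 0.1, -0.7]
opening: 0.0239
gripper_force: 29.7
4.75 [ 0.55298315 -0.09219221  0.11277187] -2.008129478474858
travel [-0.037 -0.018 -0.115] rotation [ 0.002 -0.004 -0.   ]
travel [-0.039 -0.018  0.225] rotation [ 0.002 -0.004 -0.   ]
```

```bash
python3 -m pendant '[{"travel":[-0.03,-0.01,0.1],"rotation":[0.002,-0.002,0],"jaw":10},{"travel":[-0.03,-0.01,0.19],"rotation":[0.002,-0.002,0],"jaw":10},{"travel":[-0.03,-0.01,0.23],"rotation":[0.002,-0.002,0],"jaw":10},{"travel":[-0.03,-0.01,0.23],"rotation":[0.002,-0.002,0],"jaw":10},{"travel":[-0.03,-0.01,0.23],"rotation":[0.002,-0.002,0],"jaw":10}]'; python3 -m pendant '[{"travel":[0,0,0],"rotation":[0,0,0],"jaw":32},{"travel":[0,0,0],"rotation":[0,0,0],"jaw":44},{"travel":[0,0,0],"rotation":[0,0,0],"jaw":44},{"travel":[0,0,-0.15],"rotation":[0,0,0],"jaw":44},{"travel":[0,0,-0.4],"rotation":[0,0,0],"jaw":44}]';python3 - <<'E'
from h import *
from plant import robot
s=robot.get_state();print(s['clock'],s['tcp_pos'],s['joints'])
p,R0=s['tcp_pos'],q2R(s['tool_rot'])
# tilted grasp of plate 2: yaw plate x -176.7 -> tool y = plate +-y
a=np.radians(-176.7+90+180-0) # closing axis ~ +93.3
def tilt(yaw,deg):
    Rm=downR(yaw);ax=Rm[:,1]
    for sg in(1,-1):
        Q=R.from_rotvec(ax*np.radians(deg)*sg).as_matrix()@Rm
        if Q[0,2]>0:return Q
Q=tilt(a,15);print(np.degrees(a),Q[:,2])
for q in((.39,-.03,.13),(.42,.03,.10)):rel(q,Q,p,R0)
E
```

```text
clock: 5.25
tcp_pos: [0.5604, -0.0942, 0.0809]
tool_rot: [0.002, -0.074, 0.997, -0.001]
force: [-0.3, 0.0, -0.8]
opening: 0.0243
gripper_force: 29.7
clock: 5.75
tcp_pos: [0.5587, -0.0935, 0.1389]
tool_rot: [-0.001, -0.074, 0.997, -0.0]
force: [-0.5, -1.3, 0.6]
opening: 0.0441
gripper_force: 0.0
5.75 [ 0.5586812  -0.09352865  0.13889658] [-2.87743698e-01  3.09143246e-01  1.62849879e+00 -1.46878371e-03
  1.20585902e+00 -2.00559854e+00]
93.30000000000001 [ 0.25838988  0.01489867 -0.96592583]
travel [1.05  0.584 0.061] rotation [ 0.007 -0.176  0.06 ]
travel [0.793 0.951 0.261] rotation [ 0.007 -0.176  0.06 ]
```

```bash
python3 -m pendant '[{"travel":[0.3,0.05,0],"rotation":[0,-0.06,0.02],"jaw":44},{"travel":[0.6,0.2,0],"rotation":[0,-0.12,0.04],"jaw":44},{"travel":[0.8,0.5,0.02],"rotation":[0.007,-0.176,0.06],"jaw":44},{"travel":[0.8,0.8,0.05],"rotation":[0.007,-0.176,0.06],"jaw":44},{"travel":[0.8,0.95,0.1],"rotation":[0.007,-0.176,0.06],"jaw":44},{"travel":[0.8,0.95,0.1],"rotation":[0.007,-0.176,0.06],"jaw":44},{"travel":[0.8,0.95,0.1],"rotation":[0.007,-0.176,0.06],"jaw":44}]';python3 - <<'E'
from h import *
from plant import robot
s=robot.get_state();f=robot.grab_frame('wrist');t=robot.grab_frame('top');pickle.dump((s,f,t),open('w2.pkl','wb'))
a=f['pixels'];b=t['pixels'][170:320,250:510]
M=np.vstack([cv2.resize(a[60:420],(480,270)),cv2.resize(b,(480,277))]);cv2.imwrite('pics/w2.png',M[:,:,::-1])
print(s['tcp_pos'],proj(f,[[.4315,.0343,.035]],wristT(f,s)))
E
```

```text
clock: 6.45
tcp_pos: [0.4217, 0.0292, 0.1253]
tool_rot: [0.134, -0.03, 0.991, 0.003]
force: [-0.3, -0.9, 0.1]
opening: 0.0441
gripper_force: 0.0
[0.42172063 0.02915211 0.12527493] [[330.62471094 232.24299041]]
```

View pics/w2.png

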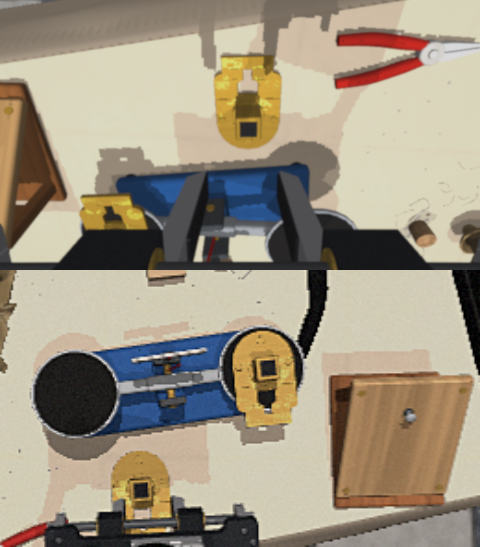

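The wrist view shows plate 2's boss at (331,232), as predicted, and the top view shows plate 1 lying well on the right pan. Now I'll grip plate 2 with the tilted tool.

```bash
cat >> h.py <<'E'
def tilt(yaw,deg):
    Rm=downR(yaw);ax=Rm[:,1]
    for sg in(1,-1):
        Q=R.from_rotvec(ax*np.radians(deg)*sg).as_matrix()@Rm
        if Q[0,2]>0:return Q
E
python3 - <<'E'
from h import *
from plant import robot
s=robot.get_state();print(s['clock'],s['tcp_pos'])
Q=tilt(np.radians(93.3),15);Q2=tilt(np.radians(98.5),15)
for q,r in(((.434,.0343,.06),Q),((.434,.0343,.0125),Q)):rel(q,r,s['tcp_pos'],q2R(s['tool_rot']))
E
```

```text
6.55 [0.42237297 0.02830032 0.12528088]
travel [0.039 0.036 0.441] rotation [-0.001  0.005 -0.   ]
travel [0.123 0.037 0.746] rotation [-0.001  0.005 -0.   ]
```

```bash
python3 -m pendant '[{"travel":[0.02,0.036,0.25],"rotation":[0,0.005,0],"jaw":44},{"travel":[0.039,0.036,0.44],"rotation":[0,0.005,0],"jaw":44},{"travel":[0.085,0.037,0.6],"rotation":[0,0.005,0],"jaw":44},{"travel":[0.117,0.037,0.72],"rotation":[0,0.005,0],"jaw":44},{"travel":[0.117,0.037,0.72],"rotation":[0,0.005,0],"jaw":44},{"travel":[0.117,0.037,0.72],"rotation":[0,0.005,0],"jaw":44}]';python3 - <<'E'
from h import *
from plant import robot
s=robot.get_state();print(s['clock'],s['tcp_pos'])
Q=tilt(np.radians(93.3),15);rel((.434,.0343,.0125),Q,s['tcp_pos'],q2R(s['tool_rot']))
E
```

```text
clock: 7.15
tcp_pos: [0.4332, 0.0344, 0.0159]
tool_rot: [0.129, -0.028, 0.991, 0.003]
force: [0.4, -0.8, -0.6]
opening: 0.044
gripper_force: 0.0
7.15 [0.43323028 0.03436627 0.01585512]
travel [ 0.001 -0.001  0.023] rotation [-0.001 -0.001 -0.001]
```

```bash
python3 -m pendant '[{"travel":[0,0,0.02],"rotation":[0,0,0],"jaw":44},{"travel":[0,0,0.02],"rotation":[0,0,0],"jaw":10},{"travel":[0,0,0.02],"rotation":[0,0,0],"jaw":10},{"travel":[0,0,0.02],"rotation":[0,0,0],"jaw":10},{"travel":[0,0,0.02],"rotation":[0,0,0],"jaw":10},{"travel":[0,0,0.02],"rotation":[0,0,0],"jaw":10}]';python3 - <<'E'
from h import *
from plant import robot
s=robot.get_state();print(s['clock'],s['tcp_pos'])
Q=tilt(np.radians(93.3),15);Q2=tilt(np.radians(98.5),15)
for q,r in(((.434,.0343,.14),Q),((.46,.07,.15),Q),((.5195,.098,.14),Q2)):rel(q,r,s['tcp_pos'],q2R(s['tool_rot']))
E
```

```text
clock: 7.75
tcp_pos: [0.4335, 0.0353, 0.0135]
tool_rot: [0.13, -0.029, 0.991, 0.003]
force: [-2.4, -0.2, 6.1]
opening: 0.0239
gripper_force: 30.0
7.75 [0.43350116 0.03527418 0.01352163]
travel [-0.221 -0.008 -0.814] rotation [-0.001 -0.     0.   ]
travel [-0.418  0.219 -0.83 ] rotation [-0.001 -0.     0.   ]
travel [-0.794  0.383 -0.661] rotation [-0.017 -0.    -0.058]
```

```bash
python3 -m pendant '[{"travel":[-0.08,0,-0.3],"rotation":[0,0,0],"jaw":10},{"travel":[-0.16,0,-0.6],"rotation":[0,0,0],"jaw":10},{"travel":[-0.25,0.03,-0.83],"rotation":[0,0,0],"jaw":10},{"travel":[-0.418,0.219,-0.83],"rotation":[0,0,0],"jaw":10},{"travel":[-0.65,0.33,-0.72],"rotation":[-0.01,0,-0.03],"jaw":10},{"travel":[-0.79,0.383,-0.66],"rotation":[-0.017,0,-0.058],"jaw":10},{"travel":[-0.79,0.383,-0.66],"rotation":[-0.017,0,-0.058],"jaw":10},{"travel":[-0.79,0.383,-0.66],"rotation":[-0.017,0,-0.058],"jaw":10}]';python3 - <<'E'
from h import *
from plant import robot
s=robot.get_state();print(s['clock'],s['tcp_pos'],s['joints'][5])
Q2=tilt(np.radians(98.5),15)
for q,r in(((.5195,.098,.11),Q2),((.5195,.098,.094),Q2),((.5195,.098,.091),Q2)):rel(q,r,s['tcp_pos'],q2R(s['tool_rot']))
E
```

```text
clock: 8.55
tcp_pos: [0.5173, 0.098, 0.1378]
tool_rot: [0.127, -0.073, 0.989, 0.01]
force: [0.2, -0.2, -1.2]
opening: 0.0238
gripper_force: 29.9
8.55 [0.5172581  0.09796617 0.13782217] -1.7101924133523634
travel [ 0.033 -0.002  0.183] rotation [ 0.001 -0.004 -0.   ]
travel [ 0.06  -0.002  0.286] rotation [ 0.001 -0.004 -0.   ]
travel [ 0.065 -0.002  0.306] rotation [ 0.001 -0.004 -0.   ]
```

```bash
python3 -m pendant '[{"travel":[0.02,0,0.1],"rotation":[0,0,0],"jaw":10},{"travel":[0.045,0,0.22],"rotation":[0,0,0],"jaw":10},{"travel":[0.062,0,0.3],"rotation":[0,0,0],"jaw":10},{"travel":[0.062,0,0.3],"rotation":[0,0,0],"jaw":10},{"travel":[0.062,0,0.3],"rotation":[0,0,0],"jaw":10}]';  python3 -m pendant '[{"travel":[0,0,0],"rotation":[0,0,0],"jaw":32},{"travel":[0,0,0],"rotation":[0,0,0],"jaw":44},{"travel":[0,0,0],"rotation":[0,0,0],"jaw":44},{"travel":[0,0,-0.2],"rotation":[0,0,0],"jaw":44},{"travel":[0,0,-0.5],"rotation":[0,0,0],"jaw":44},{"travel":[0.3,0,-0.7],"rotation":[0,0,0],"jaw":44},{"travel":[0.6,0,-0.7],"rotation":[0,0,0],"jaw":44},{"travel":[0.6,-0.3,-0.7],"rotation":[0,0,0],"jaw":44}]'; for i in 1 2 3; do python3 -m pendant '[{"travel":[0,0,0],"rotation":[0,0,0],"jaw":44},{"travel":[0,0,0],"rotation":[0,0,0],"jaw":44},{"travel":[0,0,0],"rotation":[0,0,0],"jaw":44},{"travel":[0,0,0],"rotation":[0,0,0],"jaw":44},{"travel":[0,0,0],"rotation":[0,0,0],"jaw":44},{"travel":[0,0,0],"rotation":[0,0,0],"jaw":44},{"travel":[0,0,0],"rotation":[0,0,0],"jaw":44},{"travel":[0,0,0],"rotation":[0,0,0],"jaw":44}]'>/dev/null; done
python3 - <<'E'
from h import *
from plant import robot
s=robot.get_state();print(s['clock'],s['tcp_pos'])
t=robot.grab_frame('top');g=robot.grab_frame('scene');pickle.dump((s,t,g),open('t3.pkl','wb'))
b=t['pixels'][175:305,255:515];o=pickle.load(open('f0.pkl','rb'))['top']['pixels'][175:305,255:515]
M=np.vstack([cv2.resize(b,(600,300),interpolation=cv2.INTER_CUBIC),cv2.resize(g['pixels'][160:310,220:480],(520,300))[:, :].repeat(1,0) if 0 else cv2.resize(g['pixels'][180:310,220:480],(600,300))]);cv2.imwrite('pics/t3.png',M[:,:,::-1])
E
```

```text
clock: 9.05
tcp_pos: [0.52, 0.098, 0.0932]
tool_rot: [0.129, -0.073, 0.989, 0.01]
force: [-0.7, 0.7, -0.4]
opening: 0.0233
gripper_force: 29.9
clock: 9.85
tcp_pos: [0.4051, 0.0418, 0.1684]
tool_rot: [0.125, -0.078, 0.989, 0.013]
force: [0.7, 1.0, -0.1]
opening: 0.0442
gripper_force: 0.0
12.25 [0.41515084 0.03698122 0.17138205]
```

View pics/t3.png

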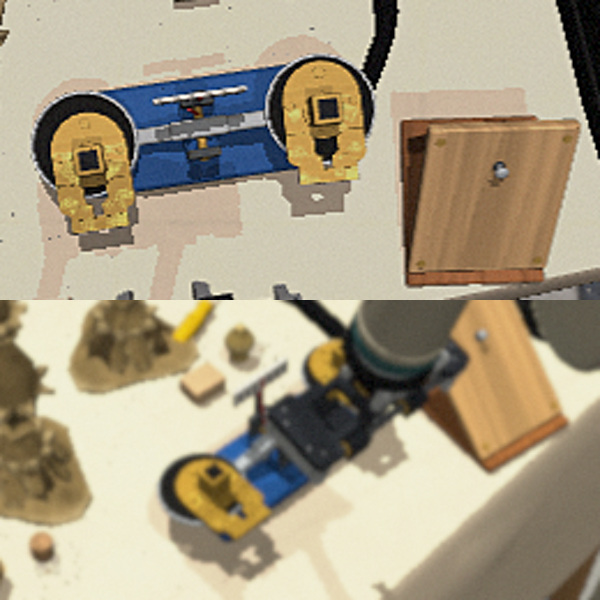

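```bash
python3 - <<'E'
from h import *
a=pickle.load(open('f0.pkl','rb'));T={'level':a['top'],'rightdown':pickle.load(open('w2.pkl','rb'))[2],'now':pickle.load(open('t3.pkl','rb'))[1]}
for n,f in T.items():
    p=f['pixels'][205:250,315:370].astype(int);m=(p[...,0]>90)&(p[...,0]>2*p[...,1])&(p[...,0]>2*p[...,2]);v,u=np.nonzero(m);print(n,m.sum(),u.mean()+315,v.mean()+205)
g=pickle.load(open('t3.pkl','rb'))[2];th=np.linspace(0,6.283,9)[:-1]
for z in(.052,.066,.08):
    c=np.array([.5324,.1036,z-.0]);print(z,proj(g,c+.046*np.c_[np.cos(th),np.sin(th),0*th]).round().astype(int).tolist())
E
```

```text
level 2 341.5 221.0
rightdown 2 346.5 221.0
now 2 336.5 222.0
0.052 [[297, 247], [288, 257], [290, 269], [303, 276], [318, 274], [327, 264], [324, 252], [311, 245]]
0.066 [[296, 244], [287, 254], [290, 266], [303, 273], [318, 270], [327, 260], [324, 248], [311, 241]]
0.08 [[296, 240], [287, 250], [290, 262], [302, 269], [318, 266], [327, 256], [324, 244], [311, 238]]
```

The pointer sits at column 341.5 when level, 346.5 with the right pan down, and 336.5 now. So the left pan is at its lower stop and plate 2 is the heavier. Next I'll locate the screw and the plate precisely.

```bash
python3 - <<'E'
from h import *
s,t,g=pickle.load(open('t3.pkl','rb'))
def blob(f,u0,v0,w=9):
    p=cv2.cvtColor(f['pixels'][v0-w:v0+w+1,u0-w:u0+w+1],cv2.COLOR_RGB2HSV);m=(p[...,1]<55)
    n,l,st,c=cv2.connectedComponentsWithStats(m.astype(np.uint8));k=1+np.argmax(st[1:,4]);return c[k]+[u0-w,v0-w],st[k]
a,sa=blob(t,471,248);b,sb=blob(g,428,196);print(a,sa,b,sb)
o1,d1=ray(t,a);o2,d2=ray(g,b);x=np.linalg.lstsq(np.c_[d1,-d2],o2-o1,rcond=None)[0]
p,q=o1+d1*x[0],o2+d2*x[1];print('head',p,q)
print('plate2 boss',onz(t,(293.7,244.0),.087), 'pred px for .517,.098',proj(t,[.517,.098,.087]))
# board side edges: az from scene/top corners (top face corners in top crop, scale 600/260)
c=lambda u,v:(255+(u+.5)/2.308-.5,175+(v+.5)/2.308-.5)
uv=np.array([c(430,122),c(579,122),c(546,271),c(411,272)]);
S=p/2+q/2
def fr(az):
    k=np.radians(40);up=np.array([np.cos(az)*np.cos(k),np.sin(az)*np.cos(k),np.sin(k)]);y=np.array([-np.sin(az),np.cos(az),0]);return np.c_[up,y,np.cross(up,y)]
loc=np.array([[.038,.06,0],[.038,-.06,0],[-.118,-.06,0],[-.118,.06,0]])
def F(az):
    B=fr(az);o=S-.0105*B[:,2];return (proj(t,o+loc@B.T)-uv).ravel()
r=least_squares(lambda z:F(z[0]),[0.]);print('az',np.degrees(r.x),r.fun.round(1),'screw',S-.0105*fr(r.x[0])[:,2])
E
```

```text
[471.60606061 248.42424242] [ 7  6  7  7 33] [428.38461538 194.61538462] [ 8  6  4  4 13]
head [ 0.51216291 -0.23457487  0.09465414] [ 0.51157822 -0.23541051  0.0948874 ]
plate2 boss [0.5183929  0.09592018 0.087     ] pred px for .517,.098 [[292.58543024 244.73487075]]
az [1.99510812] [-0.2  2.1  1.3  0.2 -0.3 -2.  -1.6 -0.9] screw [ 0.51861575 -0.23475772  0.0867273 ]
```

```bash
python3 - <<'E'
from h import *
from plant import robot
s=robot.get_state();print(s['clock'],s['tcp_pos'])
Q2=tilt(np.radians(98.5),15);e=np.array([.5207,.0966,.0655])
for k in(.09,.04,0):rel(e-k*Q2[:,2],Q2,s['tcp_pos'],q2R(s['tool_rot']))
E
```

```text
12.35 [0.41513923 0.03696216 0.17138149]
travel [-0.547  0.289  0.276] rotation [ 0.001 -0.001 -0.   ]
travel [-0.547  0.289  0.61 ] rotation [ 0.001 -0.001 -0.   ]
travel [-0.548  0.289  0.876] rotation [ 0.001 -0.001 -0.   ]
```

```bash
python3 -m pendant '[{"travel":[-0.27,0.15,0.1],"rotation":[0,0,0],"jaw":44},{"travel":[-0.548,0.289,0.25],"rotation":[0,0,0],"jaw":44},{"travel":[-0.548,0.289,0.3],"rotation":[0,0,0],"jaw":44},{"travel":[-0.548,0.289,0.45],"rotation":[0,0,0],"jaw":44},{"travel":[-0.548,0.289,0.61],"rotation":[0,0,0],"jaw":44},{"travel":[-0.548,0.289,0.75],"rotation":[0,0,0],"jaw":44},{"travel":[-0.548,0.289,0.865],"rotation":[0,0,0],"jaw":44},{"travel":[-0.548,0.289,0.865],"rotation":[0,0,0],"jaw":44}]'; python3 - <<'E'
from h import *
from plant import robot
s=robot.get_state();print(s['clock'],s['tcp_pos'])
Q2=tilt(np.radians(98.5),15);e=np.array([.5207,.0966,.0655]);rel(e,Q2,s['tcp_pos'],q2R(s['tool_rot']))
E
```

```text
clock: 13.15
tcp_pos: [0.5182, 0.0963, 0.0647]
tool_rot: [0.126, -0.073, 0.989, 0.01]
force: [-0.2, 0.7, 0.3]
opening: 0.0442
gripper_force: 0.0
13.15 [0.51819163 0.0962689  0.0646594 ]
travel [-0.018 -0.    -0.001] rotation [ 0.001 -0.005 -0.001]
```

```bash
python3 -m pendant '[{"travel":[-0.012,0,0],"rotation":[0,0,0],"jaw":44},{"travel":[-0.012,0,0],"rotation":[0,0,0],"jaw":10},{"travel":[-0.012,0,0],"rotation":[0,0,0],"jaw":10},{"travel":[-0.012,0,0],"rotation":[0,0,0],"jaw":10},{"travel":[-0.012,0,0],"rotation":[0,0,0],"jaw":10},{"travel":[-0.012,0,0],"rotation":[0,0,0],"jaw":10}]'; cat >> h.py <<'E'
def board(az):
    k=np.radians(40);up=np.array([np.cos(az)*np.cos(k),np.sin(az)*np.cos(k),np.sin(k)]);y=np.array([-np.sin(az),np.cos(az),0]);return np.c_[up,y,np.cross(up,y)]
def toolfor(Rp,Po,tp): # tool pose for plate pose
    Rtp,ttp=tp;Rt=Rp@Rtp.T;return Po-Rt@ttp,Rt
E
python3 - <<'E'
from h import *
from plant import robot
s=robot.get_state();p,R0=s['tcp_pos'],q2R(s['tool_rot']);print(s['clock'],p)
y=-R0[:,1].copy();y[2]=0;y/=np.linalg.norm(y);z=np.array([0,0,1.]);Rp=np.c_[np.cross(y,z),y,z]
Po=np.array([.5180,0,.052]);# along-plate coordinate from camera, across from grip
u=Rp[:,0]; g=p+R0[:,2]*robot.grip_depth
c=np.array([.5182,.0966,.052]); Po=c+y*((g-c)@y)
tp=(R0.T@Rp,R0.T@(Po-p));pickle.dump(tp,open('tp.pkl','wb'));print('plate',Po,u,'in tool',tp[1])
S=np.array([.5186,-.2348,.0867]);B=board(np.radians(1.))
q,Q=toolfor(B,S-.026*B[:,0]+.08*B[:,2],tp);print('goal',q,Q)
rel(p+[-.06,0,.10],R0,p,R0)
# waypoint: tool rotated halfway
print('rotvec world deg',np.degrees(R.from_matrix(Q@R0.T).as_rotvec()))
E
```

```text
clock: 13.75
tcp_pos: [0.5225, 0.0969, 0.0685]
tool_rot: [0.13, -0.073, 0.989, 0.01]
force: [-1.5, 0.2, 4.8]
opening: 0.0239
gripper_force: 30.0
13.75 [0.52251249 0.09694664 0.06849154]
plate [0.51824596 0.09629169 0.052     ] [-0.98906973 -0.14744852  0.        ] in tool [ 8.43423124e-03 -3.56599659e-05  1.48143682e-02]
goal [ 0.43336599 -0.23630646  0.14112976] [[ 9.06075277e-01  1.67910142e-02  4.22783224e-01]
 [ 1.55494481e-02 -9.99858710e-01  6.38547400e-03]
 [ 4.22830708e-01  7.88325670e-04 -9.06208349e-01]]
travel [ 0.21   0.06  -0.746] rotation [0. 0. 0.]
rotvec world deg [-59.06884034  -4.89739107 162.50041779]
```

```bash
python3 -m pendant '[{"travel":[0,0,-0.25],"rotation":[0,0,0],"jaw":10},{"travel":[0.05,0.02,-0.5],"rotation":[0,0,0],"jaw":10},{"travel":[0.2,0.05,-0.75],"rotation":[0,0,0],"jaw":10},{"travel":[0.4,0.06,-0.85],"rotation":[0,0,0.1],"jaw":10},{"travel":[0.55,-0.1,-0.85],"rotation":[0,0,0.2],"jaw":10},{"travel":[0.55,-0.4,-0.85],"rotation":[0,0,0.3],"jaw":10},{"travel":[0.55,-0.7,-0.85],"rotation":[0,0,0.4],"jaw":10},{"travel":[0.55,-0.95,-0.85],"rotation":[0,0,0.5],"jaw":10}]'; python3 - <<'E'
from h import *
from plant import robot
s=robot.get_state();p,R0=s['tcp_pos'],q2R(s['tool_rot']);print(s['clock'],p,s['joints'].round(2) if hasattr(s['joints'],'round') else s['joints'])
tp=pickle.load(open('tp.pkl','rb'));S=np.array([.5186,-.2348,.0867]);B=board(np.radians(1.))
q,Q=toolfor(B,S-.026*B[:,0]+.08*B[:,2],tp)
print('pos only');rel(q+[-.02,.1,.06],Q,p,R0)
E
```

```text
clock: 14.55
tcp_pos: [0.4312, -0.0626, 0.1694]
tool_rot: [0.117, 0.297, 0.946, 0.057]
force: [0.4, 0.9, -1.5]
opening: 0.0238
gripper_force: 30.0
14.55 [ 0.43115778 -0.06256166  0.16944648] [-0.43 -0.05  2.02  0.17  0.96 -1.48]
pos only
travel [-0.228 -0.43  -0.253] rotation [-0.159  0.02   1.667]
```

```bash
python3 -m pendant '[{"travel":[-0.1,-0.1,-0.1],"rotation":[0,0,0.1],"jaw":10},{"travel":[-0.15,-0.2,-0.2],"rotation":[0,0,0.2],"jaw":10},{"travel":[-0.2,-0.4,-0.25],"rotation":[0,0,0.3],"jaw":10},{"travel":[-0.2,-0.4,-0.25],"rotation":[0,0,0.4],"jaw":10},{"travel":[-0.2,-0.4,-0.25],"rotation":[0,0,0.5],"jaw":10},{"travel":[-0.2,-0.4,-0.25],"rotation":[0,0,0.6],"jaw":10},{"travel":[-0.2,-0.4,-0.25],"rotation":[0,0,0.7],"jaw":10},{"travel":[-0.2,-0.4,-0.25],"rotation":[0,0,0.8],"jaw":10}]' >/dev/null; python3 - <<'E'
from h import *
from plant import robot
s=robot.get_state();p,R0=s['tcp_pos'],q2R(s['tool_rot']);print(s['clock'],p,s['joints'].round(2) if hasattr(s['joints'],'round') else s['joints'])
tp=pickle.load(open('tp.pkl','rb'));S=np.array([.5186,-.2348,.0867]);B=board(np.radians(1.))
q,Q=toolfor(B,S-.026*B[:,0]+.08*B[:,2],tp)
rel(q,Q,p,R0)
E
```

```text
15.35 [ 0.41279663 -0.1284154   0.2000673 ] [-0.63 -0.07  1.95  0.21  1.08 -0.47]
travel [-0.705  0.209  0.386] rotation [-0.099  0.087  0.87 ]
```

```bash
python3 -m pendant '[{"travel":[-0.1,0,0],"rotation":[-0.01,0.01,0.1],"jaw":10},{"travel":[-0.25,0.06,0],"rotation":[-0.02,0.02,0.2],"jaw":10},{"travel":[-0.4,0.1,0.05],"rotation":[-0.034,0.03,0.3],"jaw":10},{"travel":[-0.55,0.15,0.1],"rotation":[-0.045,0.04,0.4],"jaw":10},{"travel":[-0.65,0.2,0.2],"rotation":[-0.057,0.05,0.5],"jaw":10},{"travel":[-0.7,0.2,0.2],"rotation":[-0.068,0.06,0.6],"jaw":10},{"travel":[-0.7,0.2,0.25],"rotation":[-0.08,0.07,0.7],"jaw":10},{"travel":[-0.7,0.2,0.25],"rotation":[-0.09,0.08,0.8],"jaw":10}]' >/dev/null; cat > go.py <<'E'
from h import *
from plant import robot
def st(az,S,du,h,dy=0):
    s=robot.get_state();p,R0=s['tcp_pos'],q2R(s['tool_rot']);print(round(s['clock'],2),np.round(p,4),np.round(s['joints'],2),np.round(s['force'],1),s['opening'])
    tp=pickle.load(open('tp.pkl','rb'));B=board(np.radians(az));S=np.array(S)
    Rp=R0@tp[0];Po=p+R0@tp[1];hole=Po+Rp[:,0]*.026
    print('hole in board frame mm',(B.T@(hole-S)*1000).round(1))
    q,Q=toolfor(B,S+du*B[:,0]-.026*B[:,0]+h*B[:,2]+dy*B[:,1],tp);rel(q,Q,p,R0);return s
E
python3 -c "
from go import *
st(1,[.5186,-.2348,.0867],0,.08)"
```

```text
16.15 [ 0.4275 -0.2357  0.1598] [-0.93  0.02  2.04  0.46  0.89  0.25] [-0.2  0.7 -1.8] 0.02365547570122995
hole in board frame mm [ 7.   4.8 97.8]
travel [-0.016  0.005  0.129] rotation [-0.011  0.009  0.078]
```

```bash
python3 -m pendant '[{"travel":[-0.2,0,0.1],"rotation":[-0.011,0.009,0.078],"jaw":10},{"travel":[0,0,0.1],"rotation":[-0.011,0.009,0.078],"jaw":10},{"travel":[0.2,0,0.1],"rotation":[-0.011,0.009,0.078],"jaw":10},{"travel":[-0.25,0,0.1],"rotation":[-0.011,0.009,0.078],"jaw":10},{"travel":[-0.3,0,0.1],"rotation":[-0.011,0.009,0.078],"jaw":10},{"travel":[-0.3,0,0.1],"rotation":[-0.011,0.009,0.078],"jaw":10},{"travel":[-0.3,0,0.1],"rotation":[-0.011,0.009,0.078],"jaw":10}]' >/dev/null; python3 - <<'E'
from go import *
s=st(1,[.5186,-.2348,.0867],0,.08)
f=robot.grab_frame('wrist');t=robot.grab_frame('top');pickle.dump((s,f,t),open('w4.pkl','wb'))
T=wristT(f,s);B=board(np.radians(1));S=np.array([.5186,-.2348,.0867])
pr=proj(f,S+.0116*B[:,2],T)[0];print('pred',pr)
c=pr.round().astype(int);w=30
y0,x0=max(c[1]-w,0),max(c[0]-w,0);p=cv2.cvtColor(f['pixels'][y0:y0+2*w,x0:x0+2*w],cv2.COLOR_RGB2HSV);m=(p[...,1]<55)
n,l,st_,ce=cv2.connectedComponentsWithStats(m.astype(np.uint8));print([(a.tolist(),(b+[x0,y0]).round(1).tolist()) for a,b in zip(st_[1:],ce[1:]) if a[4]>8])
E
```

```text
16.85 [ 0.3941 -0.2423  0.1293] [-1.03  0.02  2.14  0.52  0.82  0.19] [ 0.2  0.7 -1.6] 0.02366695822655263
hole in board frame mm [-37.7  -5.1  96.3]
travel [ 0.271 -0.034  0.04 ] rotation [ 0.001 -0.002  0.004]
pred [314.04025337 111.43799557]
[([22, 21, 18, 21, 270], [314.4, 112.0])]
```

```bash
python3 - <<'E'
from go import *
s,f,t=pickle.load(open('w4.pkl','rb'));tp=pickle.load(open('tp.pkl','rb'))
R0=q2R(s['tool_rot']);p=s['tcp_pos'];Rp=R0@tp[0];Po=p+R0@tp[1];T=wristT(f,s)
L=np.array([[58,24,5],[58,-24,5],[46,4,5],[46,-4,5],[43.5,0,5],[26,9.5,5],[26,-9.5,5],[12,12,35],[12,-12,35],[-12,12,35],[-12,-12,35]])/1000
q=proj(f,Po+L@Rp.T,T);print(q.round(1).tolist())
x0,y0,k=220,70,4;im=cv2.resize(f['pixels'][y0:y0+150,x0:x0+200],None,fx=k,fy=k,interpolation=cv2.INTER_CUBIC)[:,:,::-1].copy()
for a in q:
    c=((a-[x0,y0]+.5)*k-.5).round().astype(int);cv2.drawMarker(im,tuple(int(v) for v in c),(255,0,255),cv2.MARKER_CROSS,14,1)
cv2.imwrite('pics/w4.png',im)
E
```

```text
[[265.8, 174.2], [377.9, 174.2], [312.9, 199.8], [330.9, 199.8], [321.9, 204.9], [301.7, 238.7], [342.1, 238.7], [293.6, 302.8], [350.1, 302.8], [295.6, 344.0], [348.3, 344.0]]
```

View pics/w4.png

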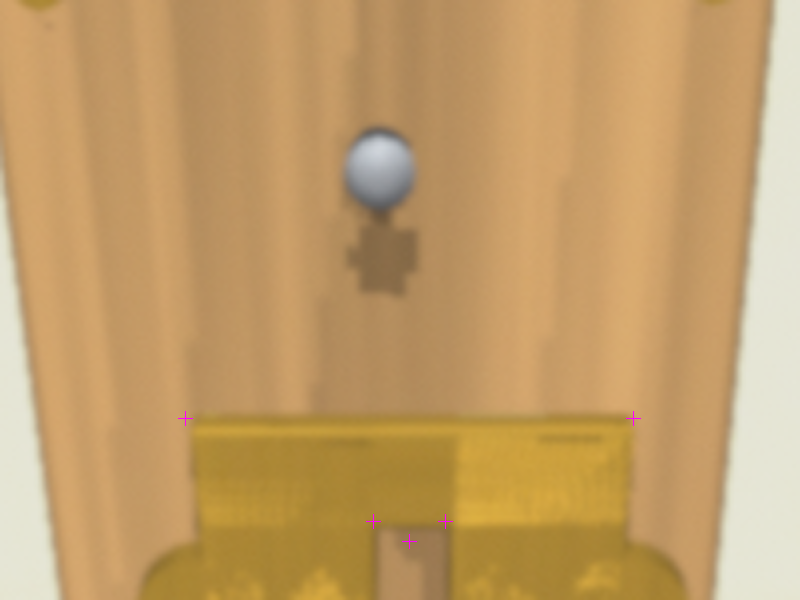

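The wrist view shows the screw head at (314.9,111.9), as predicted (314,111.4). The plate's keyhole end matches the overlay to within 1 px, and the board's azimuth is about 2°. I'll approach the screw now.

```bash
python3 -c "
from go import *
st(1.9,[.5186,-.2348,.0867],0,.03)"
```

```text
16.95 [ 0.3949 -0.243   0.13  ] [-1.03  0.02  2.14  0.52  0.82  0.19] [-0.3  0.1 -1.5] 0.023829540564169326
hole in board frame mm [-36.7  -4.4  96.5]
travel [ 0.349 -0.033  0.365] rotation [ 0.006 -0.002 -0.005]
```

```bash
python3 -m pendant '[{"travel":[0.15,-0.02,0.1],"rotation":[0.006,-0.002,-0.005],"jaw":10},{"travel":[0.3,-0.033,0.2],"rotation":[0.006,-0.002,-0.005],"jaw":10},{"travel":[0.349,-0.033,0.3],"rotation":[0.006,-0.002,-0.005],"jaw":10},{"travel":[0.349,-0.033,0.365],"rotation":[0.006,-0.002,-0.005],"jaw":10},{"travel":[0.349,-0.033,0.365],"rotation":[0.006,-0.002,-0.005],"jaw":10},{"travel":[0.349,-0.033,0.365],"rotation":[0.006,-0.002,-0.005],"jaw":10},{"travel":[0.349,-0.033,0.365],"rotation":[0.006,-0.002,-0.005],"jaw":10}]'>/dev/null; python3 -c "
from go import *
st(1.9,[.5186,-.2348,.0867],0,.015)
st(1.9,[.5186,-.2348,.0867],0,.002)"
```

```text
17.65 [ 0.4645 -0.2359  0.1025] [-0.86  0.13  2.1   0.53  0.7   0.3 ] [ 0.2 -0.8 -1.1] 0.0239694438339758
hole in board frame mm [-1.   0.7 30.4]
travel [0.033 0.005 0.097] rotation [-0.001  0.     0.   ]
17.65 [ 0.4645 -0.2359  0.1025] [-0.86  0.13  2.1   0.53  0.7   0.3 ] [ 0.2 -0.8 -1.1] 0.0239694438339758
hole in board frame mm [-1.   0.7 30.4]
travel [0.055 0.005 0.181] rotation [-0.001  0.     0.   ]
```

```bash
python3 -m pendant '[{"travel":[0.02,0,0.05],"rotation":[0,0,0],"jaw":10},{"travel":[0.035,0,0.1],"rotation":[0,0,0],"jaw":10},{"travel":[0.045,0,0.14],"rotation":[0,0,0],"jaw":10},{"travel":[0.045,0,0.14],"rotation":[0,0,0],"jaw":10},{"travel":[0.045,0,0.14],"rotation":[0,0,0],"jaw":10}]'; python3 -c "
from go import *
st(1.9,[.5186,-.2348,.0867],0,.002)"
```

```text
clock: 18.15
tcp_pos: [0.48, -0.235, 0.0857]
tool_rot: [-0.004, 0.976, 0.016, 0.216]
force: [-0.6, 0.4, -0.9]
opening: 0.0237
gripper_force: 30.0
18.15 [ 0.48   -0.235   0.0857] [-0.83  0.17  2.1   0.56  0.65  0.3 ] [-0.6  0.4 -0.9] 0.023723815277895348
hole in board frame mm [0.1 1.1 7.5]
travel [0.009 0.007 0.036] rotation [-0.001  0.     0.   ]
```

```bash
python3 -m pendant '[{"travel":[0.005,0.004,0.02],"rotation":[0,0,0],"jaw":10},{"travel":[0.008,0.005,0.035],"rotation":[0,0,0],"jaw":10},{"travel":[0.008,0.005,0.035],"rotation":[0,0,0],"jaw":10},{"travel":[0.008,0.005,0.035],"rotation":[0,0,0],"jaw":10}]'; python3 -c "
from go import *
st(1.9,[.5186,-.2348,.0867],0,-.001)"
```

```text
clock: 18.55
tcp_pos: [0.4823, -0.2359, 0.0818]
tool_rot: [-0.003, 0.976, 0.017, 0.216]
force: [-7.7, -0.7, 4.7]
opening: 0.0237
gripper_force: 30.0
18.55 [ 0.4823 -0.2359  0.0818] [-0.82  0.18  2.1   0.56  0.64  0.29] [-7.7 -0.7  4.7] 0.023741814074397374
hole in board frame mm [-0.7  0.2  3.1]
travel [0.011 0.001 0.025] rotation [-0.001  0.001  0.001]
```

```bash
python3 -m pendant '[{"travel":[0.003,0,0.008],"rotation":[0,0,0],"jaw":10},{"travel":[0.003,0,0.008],"rotation":[0,0,0],"jaw":10},{"travel":[0.003,0,0.008],"rotation":[0,0,0],"jaw":10}]'; python3 -c "
from go import *
st(1.9,[.5186,-.2348,.0867],-.01,.002)
st(1.9,[.5186,-.2348,.0867],-.0185,.0025)"
```

```text
clock: 18.85
tcp_pos: [0.4823, -0.2359, 0.0808]
tool_rot: [-0.003, 0.976, 0.017, 0.215]
force: [-13.0, -0.8, 9.5]
opening: 0.0234
gripper_force: 30.0
18.85 [ 0.4823 -0.2359  0.0808] [-0.82  0.18  2.1   0.56  0.64  0.29] [-13.   -0.8   9.5] 0.023398220143914603
hole in board frame mm [-1.3  0.2  2.3]
travel [-0.056  0.001  0.017] rotation [-0.     0.002  0.002]
18.85 [ 0.4823 -0.2359  0.0808] [-0.82  0.18  2.1   0.56  0.64  0.29] [-13.   -0.8   9.5] 0.023398220143914603
hole in board frame mm [-1.3  0.2  2.3]
travel [-0.111  0.001  0.029] rotation [-0.     0.002  0.002]
```

```bash
python3 -m pendant '[{"travel":[0,0,-0.007],"rotation":[0,0.002,0.002],"jaw":10},{"travel":[-0.028,0,0.001],"rotation":[0,0.002,0.002],"jaw":10},{"travel":[-0.056,0,0.008],"rotation":[0,0.002,0.002],"jaw":10},{"travel":[-0.084,0,0.014],"rotation":[0,0.002,0.002],"jaw":10},{"travel":[-0.084,0,0.014],"rotation":[0,0.002,0.002],"jaw":10}]'; python3 -c "
from go import *
st(1.9,[.5186,-.2348,.0867],-.0175,.0035)"
```

```text
clock: 19.35
tcp_pos: [0.4747, -0.2377, 0.0752]
tool_rot: [-0.003, 0.976, 0.014, 0.219]
force: [-2.5, -0.7, 5.2]
opening: 0.0235
gripper_force: 30.0
19.35 [ 0.4747 -0.2377  0.0752] [-0.85  0.18  2.13  0.6   0.62  0.24] [-2.5 -0.7  5.2] 0.023532656730024974
hole in board frame mm [-10.7  -1.5   3.1]
travel [-0.044 -0.009  0.008] rotation [ 0.001 -0.004 -0.002]
```

```bash
python3 -m pendant '[{"travel":[-0.015,-0.009,0.003],"rotation":[0.001,-0.004,-0.002],"jaw":10},{"travel":[-0.03,-0.009,0.006],"rotation":[0.001,-0.004,-0.002],"jaw":10},{"travel":[-0.045,-0.009,0.009],"rotation":[0.001,-0.004,-0.002],"jaw":10},{"travel":[-0.045,-0.009,0.009],"rotation":[0.001,-0.004,-0.002],"jaw":10},{"travel":[-0.045,-0.009,0.009],"rotation":[0.001,-0.004,-0.002],"jaw":10}]'; python3 -c "
from go import *
st(1.9,[.5186,-.2348,.0867],-.0195,.0035)"
```

```text
clock: 19.85
tcp_pos: [0.469, -0.2367, 0.0707]
tool_rot: [-0.003, 0.976, 0.016, 0.216]
force: [-1.2, -2.3, 4.2]
opening: 0.024
gripper_force: 30.0
19.85 [ 0.469  -0.2367  0.0707] [-0.85  0.18  2.14  0.6   0.62  0.23] [-1.2 -2.3  4.2] 0.024049806267661216
hole in board frame mm [-18.   -0.2   3.1]
travel [-0.011 -0.001  0.   ] rotation [0.    0.001 0.   ]
```

```bash
python3 -m pendant '[{"travel":[-0.012,0,0.002],"rotation":[0,0,0],"jaw":10},{"travel":[-0.02,0,0.004],"rotation":[0,0,0],"jaw":10},{"travel":[-0.02,0,0.004],"rotation":[0,0,0],"jaw":10}]'; python3 -c "
from go import *
st(1.9,[.5186,-.2348,.0867],-.0195,.0035)"
```

```text
clock: 20.15
tcp_pos: [0.4685, -0.2367, 0.07]
tool_rot: [-0.003, 0.976, 0.015, 0.218]
force: [6.4, 0.2, 6.6]
opening: 0.0238
gripper_force: 30.0
20.15 [ 0.4685 -0.2367  0.07  ] [-0.85  0.18  2.14  0.61  0.62  0.22] [6.4 0.2 6.6] 0.023795771740931584
hole in board frame mm [-18.8  -0.3   3.1]
travel [-0.005 -0.002 -0.002] rotation [ 0.    -0.002 -0.001]
```

```bash
python3 -m pendant '[{"travel":[0.01,0,-0.004],"rotation":[0,0,0],"jaw":10},{"travel":[0.01,0,-0.004],"rotation":[0,0,0],"jaw":30},{"travel":[0.01,0,-0.004],"rotation":[0,0,0],"jaw":42},{"travel":[0.01,0,-0.004],"rotation":[0,0,0],"jaw":42},{"travel":[0.01,0,-0.1],"rotation":[0,0,0],"jaw":42},{"travel":[0.01,0,-0.3],"rotation":[0,0,0],"jaw":42},{"travel":[-0.1,0,-0.6],"rotation":[0,0,0],"jaw":42},{"travel":[-0.5,0,-0.8],"rotation":[0,0,0],"jaw":42}]';python3 -m pendant '[{"travel":[-0.3,0,-0.2],"rotation":[0,0,0],"jaw":42},{"travel":[-0.3,0,-0.2],"rotation":[0,0,0],"jaw":42},{"travel":[-0.3,0,-0.2],"rotation":[0,0,0],"jaw":42},{"travel":[-0.3,0,-0.2],"rotation":[0,0,0],"jaw":42},{"travel":[-0.3,0,-0.2],"rotation":[0,0,0],"jaw":42}]'; python3 - <<'E'
from go import *
s=robot.get_state();f=robot.grab_frame('wrist');t=robot.grab_frame('top');g=robot.grab_frame('scene');pickle.dump((s,f,t,g),open('w5.pkl','wb'))
B=board(np.radians(1.9));S=np.array([.5186,-.2348,.0867]);T=wristT(f,s);Po=S-.0435*B[:,0]
L=np.array([[58,24,5],[58,-24,5],[58,0,5],[-42,0,5],[0,0,35],[43.5,0,11.6]])/1000
pw=proj(f,Po+L@B.T,T);pt=proj(t,Po+L@B.T);print('wrist',pw.round(1).tolist());print('top',pt.round(1).tolist())
def yel(F):
    h=cv2.cvtColor(F['pixels'],cv2.COLOR_RGB2HSV);return ((h[...,1]>150)&(h[...,0]>18)&(h[...,0]<30)&(h[...,2]>90)).astype(np.uint8)
for n,F in(('w',f),('t',t)):
    k,l,st_,ce=cv2.connectedComponentsWithStats(yel(F));print(n,[(a.tolist(),b.round(1).tolist()) for a,b in zip(st_[1:],ce[1:]) if a[4]>150])
def dark(F,c,w):
    c=c.round().astype(int);p=F['pixels'][c[1]-w:c[1]+w,c[0]-w:c[0]+w].max(2);v,u=np.nonzero(p<60);return len(u),u.mean()+c[0]-w,v.mean()+c[1]-w
print('boss dark w',dark(f,pw[4],25) if 30<pw[4][1]<450 else None,'t',dark(t,pt[4],8))
h=cv2.cvtColor(f['pixels'],cv2.COLOR_RGB2HSV);c=pw[5].round().astype(int);m=(h[c[1]-20:c[1]+20,c[0]-20:c[0]+20,1]<55).astype(np.uint8);k,l,st_,ce=cv2.connectedComponentsWithStats(m);print('screw',[(a[4],(b+c-20).round(1).tolist()) for a,b in zip(st_[1:],ce[1:]) if a[4]>20])
E
```

```text
clock: 20.95
tcp_pos: [0.3656, -0.2411, 0.1481]
tool_rot: [-0.001, 0.976, 0.019, 0.217]
force: [-0.7, -1.9, -0.5]
opening: 0.0419
gripper_force: 0.0
clock: 21.45
tcp_pos: [0.3118, -0.2398, 0.1527]
tool_rot: [-0.005, 0.976, 0.018, 0.215]
force: [-0.6, -0.4, 0.7]
opening: 0.0422
gripper_force: 0.0bash:  1599 Segmentation fault         python3 - <<'E'
from go import *
s=robot.get_state();f=robot.grab_frame('wrist');t=robot.grab_frame('top');g=robot.grab_frame('scene');pickle.dump((s,f,t,g),open('w5.pkl','wb'))
B=board(np.radians(1.9));S=np.array([.5186,-.2348,.0867]);T=wristT(f,s);Po=S-.0435*B[:,0]
L=np.array([[58,24,5],[58,-24,5],[58,0,5],[-42,0,5],[0,0,35],[43.5,0,11.6]])/1000
pw=proj(f,Po+L@B.T,T);pt=proj(t,Po+L@B.T);print('wrist',pw.round(1).tolist());print('top',pt.round(1).tolist())
def yel(F):
    h=cv2.cvtColor(F['pixels'],cv2.COLOR_RGB2HSV);return ((h[...,1]>150)&(h[...,0]>18)&(h[...,0]<30)&(h[...,2]>90)).astype(np.uint8)
for n,F in(('w',f),('t',t)):
    k,l,st_,ce=cv2.connectedComponentsWithStats(yel(F));print(n,[(a.tolist(),b.round(1).tolist()) for a,b in zip(st_[1:],ce[1:]) if a[4]>150])
def dark(F,c,w):
    c=c.round().astype(int);p=F['pixels'][c[1]-w:c[1]+w,c[0]-w:c[0]+w].max(2);v,u=np.nonzero(p<60);return len(u),u.mean()+c[0]-w,v.mean()+c[1]-w
print('boss dark w',dark(f,pw[4],25) if 30<pw[4][1]<450 else None,'t',dark(t,pt[4],8))
h=cv2.cvtColor(f['pixels'],cv2.COLOR_RGB2HSV);c=pw[5].round().astype(int);m=(h[c[1]-20:c[1]+20,c[0]-20:c[0]+20,1]<55).astype(np.uint8);k,l,st_,ce=cv2.connectedComponentsWithStats(m);print('screw',[(a[4],(b+c-20).round(1).tolist()) for a,b in zip(st_[1:],ce[1:]) if a[4]>20])
E
```

```bash
ls -la w5.pkl; python3 -u - <<'E'
from h import *
s,f,t,g=pickle.load(open('w5.pkl','rb'));print(s['clock'])
B=board(np.radians(1.9));S=np.array([.5186,-.2348,.0867]);T=wristT(f,s);Po=S-.0435*B[:,0]
L=np.array([[58,24,5],[58,-24,5],[-42,0,5],[0,0,35],[43.5,0,11.6]])/1000
for n,F,TT in(('w',f,T),('t',t,None)):
    P=proj(F,Po+L@B.T,TT);print(n,P.round(1).tolist())
    F['pixels']=np.ascontiguousarray(F['pixels']);h=cv2.cvtColor(F['pixels'],cv2.COLOR_RGB2HSV)
    m=((h[...,1]>150)&(h[...,0]>=20)&(h[...,0]<30)&(h[...,2]>90)).astype(np.uint8)
    k,l,st,ce=cv2.connectedComponentsWithStats(m)
    print([(a.tolist(),b.round(1).tolist()) for a,b in zip(st[1:],ce[1:]) if a[4]>150])
E
```

```text
-rw-r--r-- 1 agent agent 2766594 Nov 29 18:19 w5.pkl
21.45
w [[291.6, -9.9], [361.3, -9.8], [325.7, 135.2], [326.1, 87.9], [326.4, 15.0]]
[([113, 0, 82, 58, 3740], [153.3, 26.3]), ([283, 0, 89, 137, 8999], [327.0, 66.7]), ([200, 391, 20, 81, 589], [206.4, 430.8]), ([426, 392, 20, 52, 310], [437.1, 412.7])]
t [[459.3, 241.0], [485.5, 240.3], [464.1, 280.7], [471.3, 274.9], [472.0, 249.0]]
[([343, 114, 33, 23, 302], [358.7, 125.1])]
```

```bash
python3 -c "
from plant import robot
print(robot.finish_job())"
```

```text
the job is handed in; nothing more can be done
None
```

The job is handed in at about 21.5 s: the plate that started nearer the balance, in front of it, proved the heavier. It hangs on the screw, slid to the end of its slot by force and wrist-camera measurement. The lighter plate was left on the right pan; I took no final look at it or the loose items.

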